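# Thread the balance spring over the pinned guide rod of a focusing stand

## Robot

A 7-joint arm with a two-finger parallel gripper is mounted at the origin on the work surface. World frame = base frame: x ahead of the robot, y to its left, z up, the work surface at z = 0. Lengths are in m, angles in rad, forces in N, time in s.
With the tool pointing down it reaches from about 0.425 to 1.025 m from the base axis. Payload 9.4 kg.
Tool frame: the origin (TCP) lies midway between the tips of the shut fingers; the grasp point (between the pads) lies 19 mm behind it; z points along the fingers, y is the line along which they close (so a half turn about z gives the same grasp; the last joint's range is limited). The gripper opens to 85 mm and grips with 20 to 120 N. Pads are 22 mm wide; open, the fingers measure 114 mm over their backs; the gripper's body (76 mm by 85 mm) begins 54 mm behind the grasp point. The pads swing forward as they close: fully open they stand 13 mm farther back than shut.
Start: joints at [-1.416, 0.599, -0.003, 1.599, 0.002, 0.943, -0.08], TCP at [0.167, 0.706, 0.231] pointing down, gripper open.
Joint ranges: [-2.57, 2.57], [-0.35, 1.97], [-1.29, 1.29], [0.11, 2.56], [-1.05, 4.19], [0.11, 1.86], [-2.63, 2.63]. Speed limits (rad/s): [2.22, 2.22, 3.01, 3.01, 3.14, 3.14, 3.14].

## Interface

Orientations are given as a 3x3 rotation matrix whose columns are the frame's x, y, z axes.
In Python, from cell import env, viewer, job, spot_in gives the robot as it stands.
- The arm moves only by the tool drive_tool, never from a script. Its argument "motion" is a list that holds one entry, the list of rows, each a list of 7 numbers: the shift along the tool's x, y, z in m, then the turn, a rotation vector about the tool's x, y, z in rad, then the closure in counts, from 0 (fully open) to 255 (shut). In form: [[[dx, dy, dz, ax, ay, az, claw], ...]]. A call has exactly 5 rows; each row is the pose to reach, as a shift and turn from the pose commanded when the call began, along the tool's axes at that moment; what a row does not reach only later rows make up. A row lasts 1/8 s, in which the tool goes at most 62.5 mm and 10.7 degrees, less where a joint would pass 70% of its speed; a pose out of reach is approached as far as the arm can. A call with a gripper value outside its range is refused whole. The fingers move at their own pace and stop on an object; "newtons" is the grip in N (left out, the last holds). Time passes only in rows, so rows that repeat a pose let the fingers close, or fill a call up. It gives the time, the measured TCP pose, the force, the opening and the grip force at its end, in the units of the state.
- env.get_obs(): the state, without advancing time (a new reading comes with each control period).
- viewer.get_image(name): name is "scene" or "top" or "wrist"; returns a dict with "frame" (384x512x3 uint8, red, green, blue), "mtx" (3x3 intrinsics, pixels), "rvec" (rotation vector, rad) and "tvec" (3), from world to camera coordinates, as OpenCV has them. Camera axes: x right, y down, z forward; pixel columns grow to the right and rows downward; lengths in m; the calibration is good to about 2 mm. A picture is of the moment at which its call begins. There is no depth.
- job.close_job(): hands the job in; it is judged then, once.
Trained networks look in a picture, given as the dict that the camera call returned (one of the last four; its "shot" number tells which), for a name from the list of things; names that differ only in an ending like _2 or _b are one class to them, and where a whole thing is asked for, a point or a joint stands for the part that bears it (a point fixed in the world has none). Each returns a list of dicts, best first, with "score" (0 to 1); they miss things now and then, are a little off and sometimes report something else, mostly with a low value. They report only what shows in the picture. A call takes as long as a camera call. They do not tell look-alikes from the thing itself.
- spot_in(picture, label): "xyz" ([x, y, z] in m, in the coordinates of the camera as it stood for that picture, good to about 4 mm: the middle of the surface that is visible of it).
The state is a dict: "time_s": time; "joint_pos": joint angles; "qd": joint speeds; "tau": joint torques, N m; "tool_pos": TCP position; "ee_rot": TCP orientation; "force": force on the tool from outside, world axes, zero at the start; "moment": the same for the moment, N m; "gripper_width": finger opening in m; "gripper_force": force on a finger pad.
Only numpy, scipy, OpenCV 4.12 (cv2) and the standard library are available. Lean on these libraries where they do the work, as an engineer would, in place of code of your own. Each camera call takes 0.05 s, during which the arm holds its last target. There are 200 camera calls.

## Task

Take the steel coil spring with the black cap out of the blue parts tray and thread it, cap up, over the upright guide rod of the focusing stand, all the way down onto the brass seat. Where its coils snag on the two cross pins in the rod do not force it: press lightly and twist it a little until it slips past, first the upper pin, then the lower. Leave the spring standing loose and upright on the seat, and do not disturb the other things on the desk.

Things in the scene. Friction and masses are not known exactly. Their poses are not given: they have to be found in the camera images.
- spring: Steel compression spring, 60 mm long, standing in the tray, about 70 g. Its top 15 mm is a rigid black cap ring, outside diameter 42, bore 31 mm: grip it there, from any side (middle of the cap 52.5 mm above the origin). Below are 45 mm of bare coils, outside diameter 36, bore 30 mm. Origin: on the axis at the underside of the unloaded spring; z up towards the cap.
- spring_end (a point): Centre of the underside of the spring's lowest coil (3 mm wire); axes as the spring's. This coil is kinked inwards to a 21 mm bore except for two opposite gates, 7.5 mm wide, on its +x and -x sides: only there can the rod's cross pins pass. It moves towards the cap as the spring gives.
- spring_cap (a point): Centre of the cap, 52.5 mm above the unloaded spring's underside. The coils give along the axis only, not in twist: 0.8 N to start, then 0.3 N per mm, solid after 15 mm (about 5.5 N). Light pressing is 2 to 5 N; the spring must never be forced against the stand with more than 20 N.
- stand: Fixed base of a focusing stand, black, 110 x 210 x 30 mm, reaching 55 mm to the -y side of its upright guide rod and 155 mm to the +y side; origin under the rod at table level, z up. Near its +y end, 122 mm from the rod, a grey focus block, 58 x 50 mm, top 119 mm above the table, with two 48 mm black knobs. The rod stands on a 48 mm brass seat disc.
- rod_seat (a point): Centre of the brass seat's upper face, on the rod's axis, 34 mm above the table; axes as the stand's. The steel rod is 17 mm thick.
- rod_tip (a point): Top of the guide rod, 85 mm above the seat; its last 14 mm taper from 17 to 6 mm diameter.
- upper_pin (a point): Point on the rod's axis at the upper brass cross pin, 52 mm above the seat. The pin is 4 mm thick and goes right through the rod, 26.4 mm from end to end, level. Its direction is not measured and differs each time: within 0.8 rad either way of the stand's x axis (this point's axes are the stand's, not the pin's).
- lower_pin (a point): The same for the lower cross pin, 28 mm above the seat, equal in size. It always lies 0.5 to 1.2 rad counterclockwise (seen from above) of the upper pin, so a spring that has passed the upper one must be twisted to pass this one.
- tray: Fixed blue parts tray 120 x 260 mm, 16 mm high, walls and floor 4 mm; origin under its centre. The spring, the bronze spring and the knob stand 80 mm apart along its y axis in changing order.
- bronze_spring: Bystander in the tray: small bare copper-coloured spring, diameter 28 mm, 29 mm high.
- thumb_knob: Bystander in the tray: black thumb knob, diameter 34 mm, 24 mm high.
- screwdriver: Bystander: screwdriver lying on the desk, 170 mm long.
- lens_cap: Bystander: flat black lens cap, diameter 62 mm, 10 mm thick.
- lens: Bystander: black camera lens standing up, diameter 62 mm, 58 mm high.
- mug: Bystander: white mug with pens, diameter 82 mm, 95 mm high.
Not all that is in view belongs to the job. There is more than one size of the stand; the one meant has the size given above.

How it is judged:
By the outcome, as a careful person would: the job done as asked, in the order asked, and still so for the second after the job is handed in, with the robot touching nothing.
It also fails if it takes over 58 s, if anything falls off the work surface, if the arm or the gripper's body presses on something with over 40 N, if the wrist force passes 120 N, or if a joint passes its speed limit or range.

## Working session

There is one attempt and no reset: what is moved stays moved. The work goes in short steps, Python scripts to look and compute and a tool call to move; the robot and the scene stay as the last step left them, time stands still between calls to the robot, and variables do not carry over. Pictures are saved under pics/ and viewed, at most 10 in all, crops included, and the job is handed in when it is done.

Besides the shell and the picture viewer there is one more tool, called after ">>>" as name([rows], argument=value, ...), one row to a line, values as JSON. drive_tool: Moves the arm, as the interface text tells. Its arguments: {"type":"object","properties":{"motion":{"type":"array","items":{"type":"array","items":{"type":"array","items":{"type":"number"}}}},"newtons":{"type":"number"}},"required":["motion"]}

```bash
mkdir -p pics; cat > h.py <<'E'
import numpy as np,cv2
from cell import env,viewer,job,spot_in
def R(p): return cv2.Rodrigues(np.array(p['rvec'],float))[0]
def w(p,x): return R(p).T@(np.array(x)-np.array(p['tvec']).ravel())
def px(p,X): return cv2.projectPoints(np.array(X,float).reshape(-1,3),np.array(p['rvec'],float),np.array(p['tvec'],float),np.array(p['mtx'],float),None)[0].reshape(-1,2)
def ray(p,u,v,z):
    d=R(p).T@np.linalg.inv(p['mtx'])@np.array([u,v,1.]); c=-R(p).T@np.array(p['tvec']).ravel()
    return c+d*(z-c[2])/d[2]
def save(p,n): cv2.imwrite('pics/'+n,p['frame'][:,:,::-1])
E
python3 - <<'E'
from h import *
np.set_printoptions(precision=4,suppress=True)
o=env.get_obs(); print(o['tool_pos'],o['ee_rot'],o['time_s'])
ims=[]
for n in ['scene','top']:
    p=viewer.get_image(n); ims.append(p['frame'])
    print(n,'cam',-R(p).T@np.array(p['tvec']).ravel())
    for l in ['spring','spring_cap','stand','rod_seat','rod_tip','upper_pin','lower_pin','tray','bronze_spring','thumb_knob','lens_cap','lens','mug','screwdriver']:
        for d in spot_in(p,l)[:3]:
            x=w(p,d['xyz']); print(l,round(d['score'],2),x,px(p,x)[0].round())
cv2.imwrite('pics/a.png',np.hstack(ims)[:,:,::-1][:, :]) 
a=np.hstack(ims); cv2.imwrite('pics/a.png',cv2.resize(a,(800,300),interpolation=cv2.INTER_AREA)[:,:,::-1])
cv2.imwrite('pics/top.png',cv2.resize(ims[1],(800,600),interpolation=cv2.INTER_CUBIC)[:,:,::-1])
E
```

```text
[0.1665 0.7051 0.2304] [[-0.9733  0.2297 -0.0002]
 [ 0.2297  0.9733 -0.0016]
 [-0.0001 -0.0016 -1.    ]] 0.0
scene cam [1.06   0.154  0.9736]
spring 0.73 [ 0.5585 -0.0969  0.051 ] [199. 215.]
spring 0.54 [ 0.5656 -0.1831  0.0018] [173. 221.]
spring 0.2 [0.4289 0.0176 0.0202] [247. 192.]
spring_cap 0.58 [ 0.558  -0.0931  0.0476] [201. 216.]
stand 0.71 [0.2783 0.2559 0.0173] [327. 168.]
stand 0.58 [0.5064 0.2817 0.0287] [329. 228.]
stand 0.56 [ 0.3587 -0.1065  0.0185] [215. 169.]
rod_seat 0.97 [0.2771 0.2503 0.0216] [325. 167.]
rod_seat 0.91 [ 0.3537 -0.1031  0.0198] [216. 167.]
rod_seat 0.71 [0.5054 0.2826 0.0277] [329. 227.]
rod_tip 0.87 [0.5077 0.2763 0.0272] [327. 228.]
rod_tip 0.87 [0.2733 0.2557 0.021 ] [327. 167.]
rod_tip 0.71 [ 0.3569 -0.1067  0.0196] [215. 168.]
upper_pin 0.9 [0.2706 0.2532 0.024 ] [326. 165.]
upper_pin 0.87 [ 0.36   -0.107   0.0237] [214. 168.]
upper_pin 0.72 [0.5046 0.2765 0.0285] [327. 227.]
lower_pin 0.73 [0.5013 0.2815 0.0305] [329. 226.]
lower_pin 0.73 [0.2743 0.2534 0.0238] [326. 166.]
lower_pin 0.62 [ 0.3556 -0.1091  0.0194] [214. 168.]
tray 0.9 [ 0.56
[... 1051 characters left out ...]

upper_pin 0.61 [0.2585 0.2398 0.0199] [194. 264.]
upper_pin 0.58 [0.4822 0.2713 0.0313] [186. 195.]
lower_pin 0.9 [0.2634 0.2415 0.0179] [194. 263.]
lower_pin 0.64 [ 0.3479 -0.118   0.0203] [304. 237.]
lower_pin 0.63 [0.4825 0.2686 0.0296] [187. 195.]
tray 0.59 [ 0.5517 -0.1791  0.008 ] [321. 177.]
tray 0.59 [0.4878 0.268  0.0286] [187. 194.]
bronze_spring 0.41 [ 0.5338 -0.2497  0.025 ] [343. 181.]
thumb_knob 0.55 [0.6226 0.5009 0.0612] [115. 151.]
thumb_knob 0.49 [ 0.5365 -0.1726  0.0181] [319. 181.]
lens_cap 0.71 [0.7183 0.0138 0.0098] [264. 128.]
lens 0.89 [ 0.6448 -0.4246  0.0586] [397. 146.]
mug 0.89 [0.6233 0.503  0.063 ] [114. 151.]
screwdriver 0.51 [0.4175 0.018  0.0246] [263. 216.]
```

View pics/a.png

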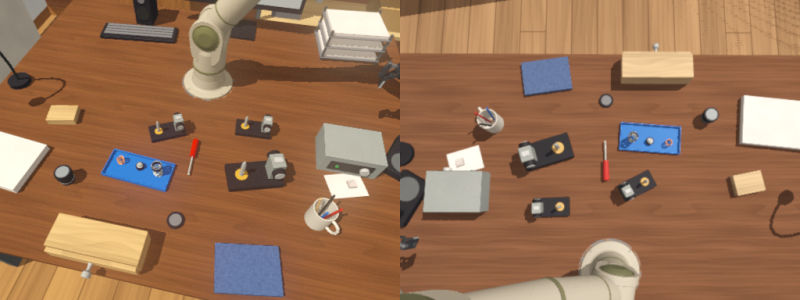

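The left picture (scene) and right picture (top) show three stands. The large one is at top px (187,195), with smaller ones at (192,264) and (303,237). The blue tray is at (321,177), with a capped spring at its left end, px (298,172). Spring look-alikes are the bronze spring at (343,181) and the thumb knob at (319,181). Next I'll check my choices in close crops.

```bash
python3 - <<'E'
from h import *
p=viewer.get_image('top'); q=viewer.get_image('scene'); 
f=lambda p,x,y,w_,h_: cv2.resize(p['frame'][y:y+h_,x:x+w_],(400,300),interpolation=cv2.INTER_CUBIC)
a=np.vstack([np.hstack([f(p,145,160,80,60),f(p,275,150,80,60)]),np.hstack([f(q,280,187,100,75),f(q,125,180,100,75)])])
cv2.imwrite('pics/b.png',a[:,:,::-1])
np.save('top.npy',p,allow_pickle=True); np.save('scene.npy',q,allow_pickle=True)
E
```

```text
(no output)
```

View pics/b.png

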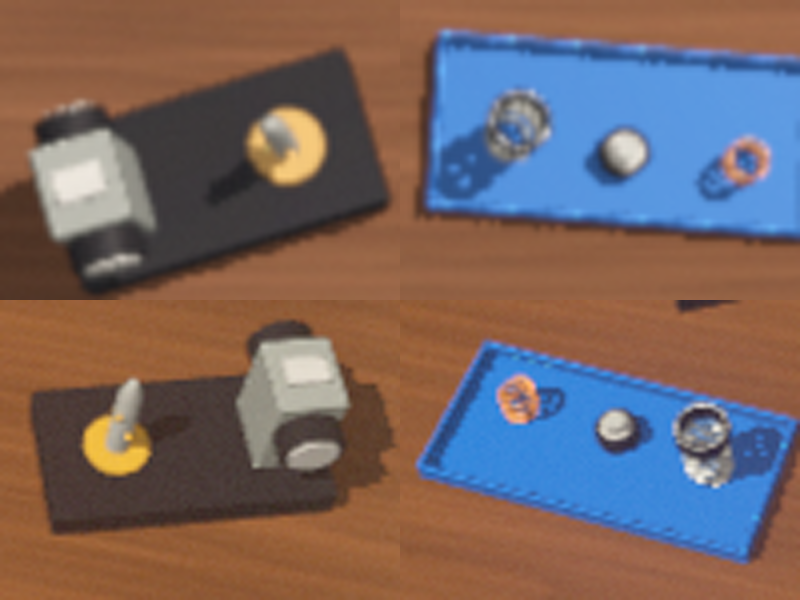

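The crops confirm the choice. The capped steel spring is at the tray's +y end, top px about (298.6,174.5), with the knob in the middle and the bronze spring at the far end. The large stand's brass seat is at top px about (202.4,189.2).

```bash
python3 - <<'E'
from h import *
np.set_printoptions(precision=4,suppress=True)
p=np.load('top.npy',allow_pickle=True).item();q=np.load('scene.npy',allow_pickle=True).item()
T=lambda u,v,z,ox=145,oy=160:ray(p,ox+u/5-.4,oy+v/5-.4,z)
S=lambda u,v,z,ox=280,oy=187:ray(q,ox+u/4-.4,oy+(v-300)/4-.4,z)
print('seat top',T(287,146,.034),'scene',S(117,444,.034))
A,B,C=T(342,50,.03),T(388,203,.03),T(95,290,.03)
print('corners',A,B,C,np.linalg.norm(A-B),np.linalg.norm(B-C))
a,b,c=S(33,393,.03),S(55,522,.03),S(335,500,.03)
print(a,b,c,np.linalg.norm(a-b),np.linalg.norm(b-c))
print('cap top',T(520-400,122,.064,275,150),'scene',S(702-400,430,.064,225-100,180))
print('tip top',T(270,124,.119),'scene',S(133,382,.119))
print('tray corners',T(437-400,33,.016,275,150),T(427-400,207,.016,275,150))
E
```

```text
seat top [0.5041 0.2176 0.034 ] scene [0.5055 0.2207 0.034 ]
corners [0.5695 0.183  0.03  ] [0.4671 0.1508 0.03  ] [0.4089 0.3414 0.03  ] 0.10730682854189111 0.19922511879440635
[0.4725 0.1536 0.03  ] [0.576 0.185 0.03 ] [0.5164 0.3812 0.03  ] 0.10814863612977609 0.20499134383133277
cap top [ 0.5496 -0.0976  0.064 ] scene [ 0.5542 -0.0938  0.064 ]
tip top [0.5049 0.2176 0.119 ] scene [0.5047 0.2198 0.119 ]
tray corners [ 0.6197 -0.048   0.016 ] [ 0.5007 -0.0406  0.016 ]
```

```bash
python3 - <<'E'
from h import *
np.set_printoptions(precision=4,suppress=True)
p=viewer.get_image('wrist');o=env.get_obs()
c=-R(p).T@np.array(p['tvec']).ravel();Rt=np.array(o['ee_rot'])
print(Rt.T@(c-o['tool_pos']),Rt.T@R(p).T,p['mtx'])
E
```

```text
[ 0.0737 -0.0014 -0.1416] [[-0.0008 -0.9577 -0.2876]
 [ 1.     -0.0008 -0.0001]
 [-0.0001 -0.2876  0.9577]] [[303.0259   0.     254.0579]
 [  0.     303.0259 195.0953]
 [  0.       0.       1.    ]]
```

>>> drive_tool([
  [[-0.045,-0.04,0,0,0,0,0],[-0.09,-0.08,0,0,0,0,0],[-0.135,-0.12,0,0,0,0,0],[-0.18,-0.16,0,0,0,0,0],[-0.22,-0.2,0,0,0,0,0]],
])

```text
time_s: 2.28
tool_pos: [0.3361, 0.4587, 0.2315]
ee_rot: [[-0.973, 0.23, 0.001], [0.23, 0.973, 0.0], [-0.001, 0.001, -1.0]]
force: [0.0, -0.3, 0.4]
gripper_width: 0.0855
gripper_force: 0.0
```

>>> drive_tool([
  [[-0.045,-0.04,0,0,0,0,0],[-0.09,-0.08,0,0,0,0,0],[-0.135,-0.12,0.02,0,0,0,0],[-0.18,-0.16,0.05,0,0,0,0],[-0.22,-0.195,0.075,0,0,0,0]],
])

```text
time_s: 2.9
tool_pos: [0.5042, 0.2203, 0.1568]
ee_rot: [[-0.973, 0.229, 0.001], [0.229, 0.973, 0.001], [-0.001, 0.001, -1.0]]
force: [-0.2, 0.5, 0.3]
gripper_width: 0.0857
gripper_force: 0.0
```

```bash
python3 - <<'E'
from h import *
np.set_printoptions(precision=4,suppress=True)
p=viewer.get_image('wrist');o=env.get_obs();print(o['tool_pos'])
np.save('w1.npy',p,allow_pickle=True)
for l in ['rod_tip','rod_seat','upper_pin','lower_pin']:
    for d in spot_in(p,l)[:2]: x=w(p,d['xyz']);print(l,d['score'],x,px(p,x)[0])
u=px(p,[.505,.219,.08])[0].astype(int);print(u)
x0,y0=max(0,u[0]-60),max(0,u[1]-45);print(x0,y0)
cv2.imwrite('pics/c.png',cv2.resize(p['frame'][y0:y0+90,x0:x0+120],None,fx=6.66667,fy=6.66667,interpolation=cv2.INTER_CUBIC)[:,:,::-1])
E
```

```text
[0.5074 0.2117 0.1538]
rod_tip 0.62 [0.474  0.3033 0.0277] [339.4509 133.8079]
rod_seat 0.76 [0.4737 0.298  0.0303] [334.1998 135.1322]
upper_pin 0.98 [0.4732 0.3006 0.0299] [336.9201 133.8941]
lower_pin 0.93 [0.4749 0.3061 0.0274] [342.7623 133.9904]
[254 206]
194 161
```

View pics/c.png

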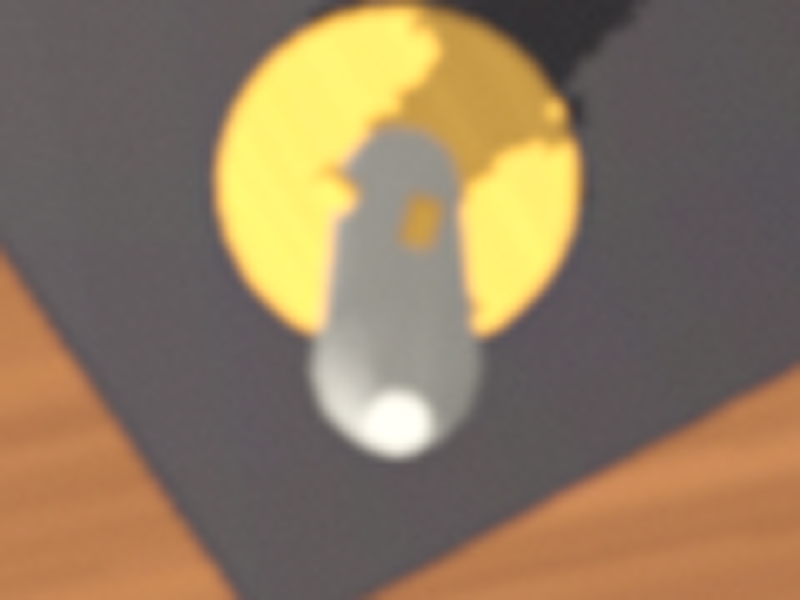

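```bash
python3 - <<'E'
from h import *
np.set_printoptions(precision=4,suppress=True)
p=np.load('w1.npy',allow_pickle=True).item()
G=lambda u,v,z:ray(p,194+(u+.5)/6.66667-.5,161+(v+.5)/6.66667-.5,z)
print('tip',G(398,425,.119),'seat',(G(397,5,.034)+0)[:2],(G(214,175,.034)[:2]+G(582,175,.034)[:2])/2)
c=(G(398,425,.119)[:2]+(G(214,175,.034)[:2]+G(582,175,.034)[:2])/2)/2;print(c)
for z,n in((.086,'up'),(.062,'lo')):
  for a in np.arange(-1,2.2,.2):
    y=a+.30;d=np.array([np.cos(y),np.sin(y),0])
    e=[((px(p,np.r_[c,z]+s*.0132*d)[0]+.5-[194,161])*6.66667-.5).round() for s in(1,-1)]
    print(n,round(a,1),*e)
E
```

```text
tip [0.5035 0.2185 0.119 ] seat [0.4792 0.224 ] [0.5019 0.2188]
[0.5027 0.2186]
up -1.0 [345. 404.] [452. 203.]
up -0.8 [367. 412.] [430. 195.]
up -0.6 [390. 415.] [406. 191.]
up -0.4 [413. 415.] [382. 191.]
up -0.2 [436. 410.] [358. 197.]
up -0.0 [457. 401.] [337. 207.]
up 0.2 [476. 388.] [317. 220.]
up 0.4 [492. 371.] [301. 237.]
up 0.6 [505. 352.] [289. 257.]
up 0.8 [513. 331.] [282. 278.]
up 1.0 [517. 309.] [279. 301.]
up 1.2 [516. 287.] [281. 323.]
up 1.4 [510. 265.] [287. 345.]
up 1.6 [499. 244.] [298. 364.]
up 1.8 [485. 226.] [313. 382.]
up 2.0 [467. 211.] [331. 396.]
lo -1.0 [350. 332.] [447. 148.]
lo -0.8 [370. 339.] [427. 141.]
lo -0.6 [391. 343.] [406. 137.]
lo -0.4 [412. 342.] [384. 138.]
lo -0.2 [433. 337.] [362. 143.]
lo -0.0 [452. 329.] [343. 151.]
lo 0.2 [470. 317.] [325. 164.]
lo 0.4 [484. 302.] [311. 179.]
lo 0.6 [495. 285.] [300. 197.]
lo 0.8 [503. 266.] [293. 217.]
lo 1.0 [506. 245.] [290. 237.]
lo 1.2 [505. 225.] [292. 258.]
lo 1.4 [500. 205.] [298. 278.]
lo 1.6 [490. 186.] [308. 296.]
lo 1.8 [477. 170.] [321. 312.]
lo 2.0 [461. 156.] [337. 325.]
```

The crop shows the rod tip at (398,422). A brass stub on the rod face at (420,222) is the upper pin, about -0.76 rad from the stand's x. A stub at (338,190), with its far end at (475,308), is the lower pin, about +0.3 rad. That 1.0–1.1 rad difference is within the stated 0.5–1.2. Next I'll look straight down the spring's bore.

>>> drive_tool([
  [[-0.03,-0.048,0,0,0,0,0],[-0.06,-0.096,0,0,0,0,0],[-0.09,-0.144,0,0,0,0,0],[-0.12,-0.192,0,0,0,0,0],[-0.15,-0.24,0,0,0,0,0]],
])

```text
time_s: 3.78
tool_pos: [0.595, -0.0458, 0.1582]
ee_rot: [[-0.974, 0.226, 0.002], [0.226, 0.974, 0.001], [-0.002, 0.001, -1.0]]
force: [0.7, -0.5, -0.4]
gripper_width: 0.0854
gripper_force: 0.0
```

>>> drive_tool([
  [[-0.03,-0.04,0,0,0,0,0],[-0.038,-0.049,0.03,0,0,0,0],[-0.038,-0.049,0.06,0,0,0,0],[-0.038,-0.049,0.085,0,0,0,0],[-0.038,-0.049,0.085,0,0,0,0]],
])

```text
time_s: 4.4
tool_pos: [0.6192, -0.1006, 0.0712]
ee_rot: [[-0.974, 0.227, -0.002], [0.227, 0.974, 0.001], [0.002, 0.0, -1.0]]
force: [-0.4, 0.8, 0.2]
gripper_width: 0.0854
gripper_force: 0.0
```

```bash
python3 - <<'E'
from h import *
np.set_printoptions(precision=4,suppress=True)
p=viewer.get_image('wrist');o=env.get_obs();print(o['tool_pos'],o['time_s'],-R(p).T@np.array(p['tvec']).ravel())
np.save('w2.npy',p,allow_pickle=True)
for l in ['spring','spring_cap','spring_end']:
    for d in spot_in(p,l)[:2]: x=w(p,d['xyz']);print(l,d['score'],x,px(p,x)[0])
u=px(p,[.552,-.096,.03])[0].astype(int);print(u)
x0,y0=max(0,u[0]-60),max(0,u[1]-45);print(x0,y0)
cv2.imwrite('pics/d.png',cv2.resize(p['frame'][y0:y0+90,x0:x0+120],None,fx=6.66667,fy=6.66667,interpolation=cv2.INTER_CUBIC)[:,:,::-1])
E
```

```text
[ 0.6199 -0.1011  0.0724] 4.45 [ 0.5474 -0.0854  0.213 ]
spring_cap 0.87 [ 0.5526 -0.1014  0.0607] [224.4695 123.2669]
spring_end 0.6 [ 0.5534 -0.1008  0.0046] [233.5468 119.3388]
[238 117]
178 72
```

View pics/d.png

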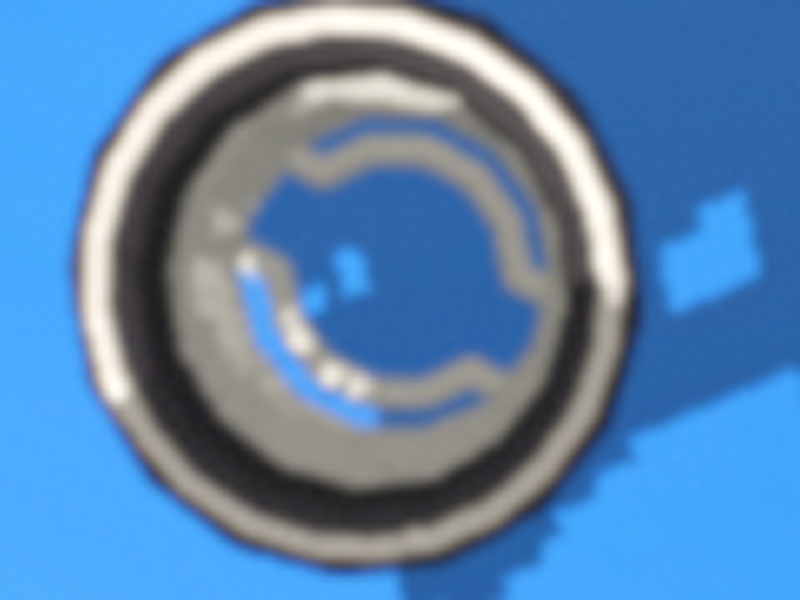

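The view is down the bore. The cap ring is centred at crop px (354,283), and the kinked bottom coil at about (395,267). Its two gates are at (272,207) and (515,330).

```bash
python3 - <<'E'
from h import *
np.set_printoptions(precision=4,suppress=True)
p=np.load('w2.npy',allow_pickle=True).item()
G=lambda u,v,z:ray(p,178+(u+.5)/6.66667-.5,72+(v+.5)/6.66667-.5,z)
print('cap',G(354,283,.064),'dia',np.linalg.norm(G(75,283,.064)-G(633,283,.064)),'coil',G(395,267,.0055))
a,b=G(272,207,.0055),G(515,330,.0055);d=b-a;print((a+b)/2,np.linalg.norm(d),'yaw',np.arctan2(d[1],d[0]),)
print(env.get_obs()['tool_pos'],np.array(env.get_obs()['ee_rot'])[:2,:2],env.get_obs()['joint_pos'])
E
```

```text
cap [ 0.549  -0.0971  0.064 ] dia 0.03977880442005304 coil [ 0.549  -0.0974  0.0055]
[ 0.5492 -0.0975  0.0055] 0.026620208990734442 yaw 0.8835647066189685
[ 0.6206 -0.1022  0.0736] [[-0.9735  0.2287]
 [ 0.2287  0.9735]] [ 0.0885  0.6828 -0.0233  1.9437  0.0298  0.5132  1.3845]
```

>>> drive_tool([
  [[0.025,-0.004,-0.01,0,0,-0.18,0],[0.05,-0.008,-0.01,0,0,-0.36,0],[0.071,-0.0116,-0.01,0,0,-0.54,0],[0.071,-0.0116,-0.01,0,0,-0.72,0],[0.071,-0.0116,-0.01,0,0,-0.9,0]],
])

```text
time_s: 5.22
tool_pos: [0.5485, -0.098, 0.0836]
ee_rot: [[-0.781, -0.624, 0.002], [-0.624, 0.781, -0.001], [-0.001, -0.002, -1.0]]
force: [-0.0, -0.6, -1.0]
gripper_width: 0.0853
gripper_force: 0.0
```

```bash
python3 - <<'E'
from h import *
np.set_printoptions(precision=4,suppress=True)
p=viewer.get_image('wrist')
for l in ['spring_cap']:
    for d in spot_in(p,l)[:2]: x=w(p,d['xyz']);print(l,d['score'],x,px(p,x)[0])
o=env.get_obs();Rt=np.array(o['ee_rot'])
print(o['tool_pos'],Rt,o['joint_pos'],Rt.T@(np.array([.549,-.0973,.034])-o['tool_pos']))
E
```

```text
spring_cap 0.96 [ 0.5547 -0.0943  0.0532] [253.4142 241.4423]
[ 0.5485 -0.0982  0.0833] [[-0.7839 -0.6209  0.0021]
 [-0.6209  0.7839 -0.0003]
 [-0.0014 -0.0016 -1.    ]] [ 0.2548  0.6224 -0.2609  2.0938  0.3438  0.4632  1.9722] [-0.0009  0.0005  0.0493]
```

>>> drive_tool([
  [[-0.001,0,0.02,0,0,0,0],[-0.001,0,0.04,0,0,0,0],[-0.001,0,0.049,0,0,0,0],[-0.001,0,0.049,0,0,0,0],[-0.001,0,0.049,0,0,0,60]],
], newtons=35)

```text
time_s: 5.95
tool_pos: [0.5491, -0.0973, 0.0338]
ee_rot: [[-0.785, -0.619, 0.001], [-0.619, 0.785, -0.0], [-0.001, -0.001, -1.0]]
force: [0.1, -0.7, 0.5]
gripper_width: 0.0696
gripper_force: 0.0
```

>>> drive_tool([
  [[0,0,0,0,0,0,120],[0,0,0,0,0,0,160],[0,0,0,0,0,0,180],[0,0,0,0,0,0,180],[0,0,0,0,0,0,180]],
], newtons=35)

```text
time_s: 6.58
tool_pos: [0.5489, -0.0974, 0.0332]
ee_rot: [[-0.785, -0.619, 0.0], [-0.619, 0.785, -0.0], [-0.0, -0.0, -1.0]]
force: [0.7, -0.7, 1.0]
gripper_width: 0.0407
gripper_force: 35.2
```

>>> drive_tool([
  [[0,0,-0.03,0,0,0,180],[0,0,-0.08,0,0,0,180],[0,0,-0.13,0,0,0,180],[-0.02,0.035,-0.157,0,0,0.18,180],[-0.045,0.077,-0.157,0,0,0.36,180]],
])

```text
time_s: 7.2
tool_pos: [0.537, -0.0092, 0.1922]
ee_rot: [[-0.956, -0.294, 0.004], [-0.294, 0.956, 0.0], [-0.004, -0.001, -1.0]]
force: [0.3, 1.4, -2.0]
gripper_width: 0.0408
gripper_force: 35.8
```

```bash
cat > st.py <<'E'
from h import *
import sys
np.set_printoptions(precision=4,suppress=True)
t=np.array([float(a) for a in sys.argv[1:4]])
o=env.get_obs();Rt=np.array(o['ee_rot'])
print(o['tool_pos'],'yawx',np.arctan2(Rt[1,0],Rt[0,0]),'j',o['joint_pos'],'w',o['gripper_width'],'shift',Rt.T@(t-o['tool_pos']),'F',o['force'],'M',o['moment'],o['time_s'])
E
python3 st.py .504 .2187 .185
```

```text
[ 0.537  -0.0092  0.1922] yawx -2.8427560846329816 j [ 0.0952  0.4365 -0.2525  2.0602  0.1736  0.6607  1.598 ] w 0.04077604193524464 shift [-0.0355  0.2275  0.0071] F [ 0.3134  1.3808 -1.9633] M [ 0.0421 -0.0533  0.0399] 7.2
```

>>> drive_tool([
  [[-0.007,0.045,0,0,0,0.18,180],[-0.014,0.09,0,0,0,0.36,180],[-0.021,0.135,0,0,0,0.54,180],[-0.028,0.18,0,0,0,0.72,180],[-0.0355,0.2275,0,0,0,0.9,180]],
])

```text
time_s: 7.82
tool_pos: [0.5004, 0.2198, 0.1899]
ee_rot: [[-0.826, 0.563, -0.001], [0.563, 0.826, -0.0], [0.0, -0.001, -1.0]]
force: [0.0, 0.5, -0.5]
gripper_width: 0.0406
gripper_force: 35.8
```

>>> drive_tool([
  [[0,0,0,0,0,0.08,180],[0,0,0,0,0,0.08,180],[0,0,0,0,0,0.08,180],[0,0,0,0,0,0.08,180],[0,0,0,0,0,0.08,180]],
])

```text
time_s: 8.45
tool_pos: [0.5013, 0.2179, 0.1902]
ee_rot: [[-0.782, 0.623, 0.0], [0.623, 0.782, 0.0], [-0.0, 0.0, -1.0]]
force: [-0.7, -0.5, -1.4]
gripper_width: 0.0409
gripper_force: 35.8
```

```bash
python3 st.py .504 .2187 .185; python3 - <<'E'
from h import *
q=viewer.get_image('scene');p=viewer.get_image('wrist');o=env.get_obs()
np.save('w3.npy',p,allow_pickle=True)
u=px(q,[.505,.219,.12])[0].astype(int);v=px(p,o['tool_pos'])[0].astype(int);print(u-[30,45],v)
a=cv2.resize(q['frame'][u[1]-45:u[1]+45,u[0]-30:u[0]+30],(400,600),interpolation=cv2.INTER_CUBIC)
b=cv2.resize(p['frame'][84:384,156:356],(400,600),interpolation=cv2.INTER_CUBIC)
cv2.imwrite('pics/e.png',np.hstack([a,b])[:,:,::-1])
E
```

```text
[0.5013 0.2179 0.1902] yawx 2.469084402525417 j [-0.5323  0.4405  0.0255  2.0518 -0.018   0.6494  0.4034] w 0.0408630220010789 shift [-0.0016  0.0023  0.0052] F [-0.7244 -0.4792 -1.4227] M [-0.0066  0.0278  0.0482] 8.45
[282 161] [257 251]
```

View pics/e.png

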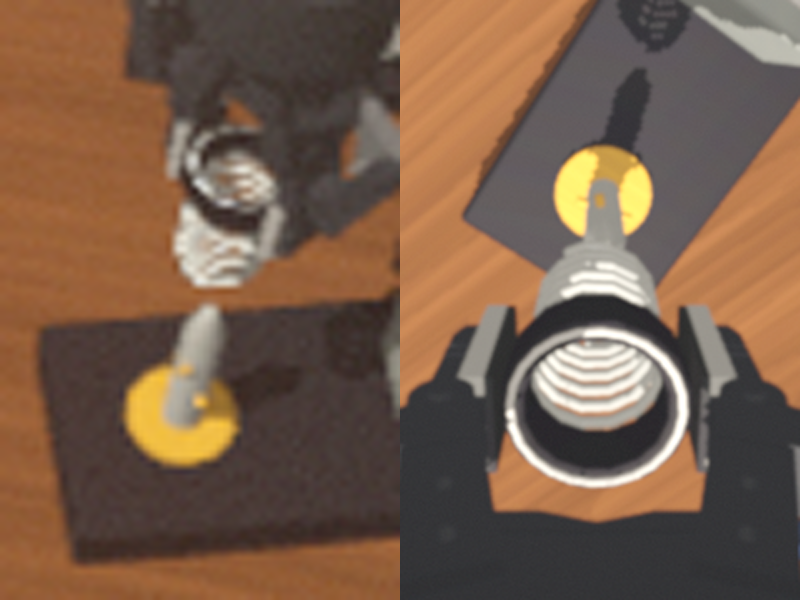

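The left view (scene) shows the spring hanging upright above the rod. The right view (wrist) shows the seat centred at crop (603,193) and the upper pin stub at (600,200). That gives a pin yaw of about -0.48, matching my -0.46. Now I'll re-measure the rod axis from this view.

```bash
python3 - <<'E'
from h import *
p=np.load('w3.npy',allow_pickle=True).item()
g=p['frame'].astype(int); m=((g[:,:,0]>150)&(g[:,:,2]<120)&(g[:,:,1]>120)).astype(np.uint8)
m[:150]=0;m[240:]=0;m[:,:225]=0;m[:,290:]=0
c=max(cv2.findContours(m,0,2)[0],key=cv2.contourArea);h=cv2.convexHull(np.vstack([k for k in cv2.findContours(m,0,2)[0] if len(k)>4]))
e=cv2.fitEllipse(h);print(e,ray(p,*e[0],.034))
b=ray(p,156+203.5/2-.25,84+193/2-.25,.034);print(b)
E
```

```text
((257.33160400390625, 213.0301055908203), (66.40672302246094, 114.27010345458984), 179.1291046142578) [0.53059092 0.19717132 0.034     ]
[0.5030828  0.21918739 0.034     ]
```

>>> drive_tool([
  [[-0.001,0.0023,0,0,0,0,180],[-0.001,0.0023,0.02,0,0,0,180],[-0.001,0.0023,0.04,0,0,0,180],[-0.001,0.0023,0.058,0,0,0,180],[-0.001,0.0023,0.066,0,0,0,180]],
])

```text
time_s: 9.18
tool_pos: [0.5031, 0.2197, 0.1232]
ee_rot: [[-0.783, 0.622, -0.001], [0.622, 0.783, -0.001], [0.0, -0.001, -1.0]]
force: [0.4, 0.5, -0.5]
gripper_width: 0.0404
gripper_force: 35.8
```

```bash
python3 st.py .5035 .219 .117
```

```text
[0.5031 0.2197 0.1232] yawx 2.4699661779246087 j [-0.528   0.5424  0.0185  2.0988 -0.0198  0.5017  0.4044] w 0.040380783010805305 shift [-0.0007 -0.0003  0.0062] F [ 0.3523  0.4806 -0.5095] M [-0.0595  0.0095  0.0447] 9.175
```

>>> drive_tool([
  [[0,0,0.004,0,0,0,180],[0,0,0.008,0,0,0,180],[0,0,0.011,0,0,0,180],[0,0,0.013,0,0,0,180],[0,0,0.013,0,0,0,180]],
])

```text
time_s: 9.8
tool_pos: [0.5033, 0.2197, 0.1112]
ee_rot: [[-0.783, 0.622, 0.0], [0.622, 0.783, 0.0], [-0.0, 0.0, -1.0]]
force: [0.6, -1.0, -0.1]
gripper_width: 0.0406
gripper_force: 35.8
```

```bash
python3 st.py .5035 .219 .117; python3 - <<'E'
from h import *
q=viewer.get_image('scene');print(px(q,[[.5035,.219,.034],[.5035,.219,.09],[.5035,.219,.119]]))
u=px(q,[.505,.219,.09])[0].astype(int)
a=cv2.resize(q['frame'][u[1]-30:u[1]+30,u[0]-40:u[0]+40],(800,600),interpolation=cv2.INTER_CUBIC)
cv2.imwrite('pics/f.png',a[:,:,::-1]);print(env.get_obs()['force'])
E
```

```text
[0.5033 0.2197 0.1112] yawx 2.4697523024690424 j [-0.5269  0.5614  0.0172  2.107  -0.02    0.4732  0.4043] w 0.040636670590336675 shift [-0.0006 -0.0005 -0.0058] F [ 0.5985 -0.9792 -0.0838] M [0.0673 0.0374 0.0117] 9.8
[[308.34444424 221.90441884]
 [311.08261491 212.11347857]
 [312.59924217 206.69043933]]
[ 0.18533512 -0.55259514 -0.38889996]
```

>>> drive_tool([
  [[0,0,0.003,0,0,0,180],[0,0,0.006,0,0,0,180],[0,0,0.008,0,0,0,180],[0,0,0.008,0,0,0,180],[0,0,0.008,0,0,0,180]],
])

```text
time_s: 10.48
tool_pos: [0.5033, 0.2198, 0.1031]
ee_rot: [[-0.783, 0.622, 0.0], [0.622, 0.783, -0.0], [-0.0, 0.0, -1.0]]
force: [0.4, -0.3, 0.5]
gripper_width: 0.0408
gripper_force: 35.8
```

```bash
python3 st.py .5035 .219 .117;python3 st.py .5035 .219 .117
```

```text
[0.5033 0.2198 0.1031] yawx 2.469754829994752 j [-0.5263  0.5744  0.0163  2.1118 -0.0201  0.4555  0.4044] w 0.040771207979718616 shift [-0.0006 -0.0005 -0.0139] F [ 0.3702 -0.2899  0.5248] M [ 0.0076 -0.0216 -0.0149] 10.475
[0.5033 0.2198 0.1031] yawx 2.469754829994752 j [-0.5263  0.5744  0.0163  2.1118 -0.0201  0.4555  0.4044] w 0.040771207979718616 shift [-0.0006 -0.0005 -0.0139] F [ 0.3702 -0.2899  0.5248] M [ 0.0076 -0.0216 -0.0149] 10.475
```

>>> drive_tool([
  [[0,0,0,0,0,-0.18,180],[0,0,0,0,0,-0.36,180],[0,0,0,0,0,-0.54,180],[0,0,0,0,0,-0.72,180],[0,0,0,0,0,-0.9,180]],
])

```text
time_s: 11.1
tool_pos: [0.5034, 0.2197, 0.1033]
ee_rot: [[-0.973, -0.232, 0.0], [-0.232, 0.973, -0.0], [-0.0, -0.0, -1.0]]
force: [0.2, -0.2, -1.2]
gripper_width: 0.0409
gripper_force: 35.8
```

>>> drive_tool([
  [[0,0,0,0,0,-0.18,180],[0,0,0.003,0,0,-0.18,180],[0,0,0.006,0,0,-0.18,180],[0,0,0.01,0,0,-0.18,180],[0,0,0.014,0,0,-0.18,180]],
])

```text
time_s: 11.72
tool_pos: [0.5032, 0.2199, 0.0888]
ee_rot: [[-0.918, -0.396, 0.0], [-0.396, 0.918, -0.0], [0.0, -0.0, -1.0]]
force: [-0.1, -0.0, -1.0]
gripper_width: 0.0411
gripper_force: 35.8
```

```bash
python3 st.py .5035 .219 .117
```

```text
[0.5032 0.2199 0.0888] yawx -2.7341464787962058 j [-0.33    0.6085 -0.268   2.1071  0.3434  0.4668  1.1175] w 0.04108704929068054 shift [ 0.0001 -0.0009 -0.0282] F [-0.1072 -0.0017 -0.9966] M [ 0.0314  0.0119 -0.0111] 11.725
```

>>> drive_tool([
  [[0,0,0.004,0,0,0,180],[0,0,0.007,0,0,0,180],[0,0,0.009,0,0,0,180],[0,0,0.009,0,0,0,180],[0,0,0.009,0,0,0,180]],
])

```text
time_s: 12.35
tool_pos: [0.5034, 0.2198, 0.0802]
ee_rot: [[-0.918, -0.397, 0.0], [-0.397, 0.918, 0.0], [-0.0, 0.0, -1.0]]
force: [-0.4, -1.2, -0.8]
gripper_width: 0.0406
gripper_force: 35.8
```

```bash
python3 st.py .5035 .219 .063
```

```text
[0.5034 0.2198 0.0802] yawx -2.7334353778997125 j [-0.3363  0.6218 -0.259   2.112   0.3518  0.4477  1.111 ] w 0.04056868048346351 shift [ 0.0002 -0.0008  0.0172] F [-0.397  -1.187  -0.7945] M [-0.0092 -0.0265 -0.0514] 12.35
```

>>> drive_tool([
  [[0,0,0.005,0,0,0,180],[0,0,0.009,0,0,0,180],[0,0,0.013,0,0,0,180],[0,0,0.017,0,0,0,180],[0,0,0.018,0,0,0,180]],
])

```text
time_s: 12.98
tool_pos: [0.5033, 0.2198, 0.0618]
ee_rot: [[-0.918, -0.397, -0.0], [-0.397, 0.918, -0.0], [0.0, -0.0, -1.0]]
force: [0.0, -0.5, 0.8]
gripper_width: 0.0407
gripper_force: 35.9
```

>>> drive_tool([
  [[0,0,0,0,0,0,180],[0,0,0,0,0,0,180],[0,0,0,0,0,0,180],[0,0,0,0,0,0,180],[0,0,0,0,0,0,180]],
])

```text
time_s: 13.6
tool_pos: [0.5033, 0.2197, 0.0622]
ee_rot: [[-0.918, -0.397, 0.0], [-0.397, 0.918, 0.0], [-0.0, -0.0, -1.0]]
force: [0.3, 0.1, 1.3]
gripper_width: 0.0407
gripper_force: 35.9
```

```bash
python3 st.py .5035 .219 .063
```

```text
[0.5033 0.2197 0.0622] yawx -2.7334104283978973 j [-0.3515  0.6502 -0.2381  2.1215  0.3681  0.4082  1.0964] w 0.04065042786068942 shift [ 0.0001 -0.0008 -0.0008] F [0.3391 0.0617 1.26  ] M [ 0.0131  0.1542 -0.0191] 13.6
```

>>> drive_tool([
  [[0,0,0,0,0,0,150],[0,0,0,0,0,0,110],[0,0,0,0,0,0,60],[0,0,0,0,0,0,20],[0,0,0,0,0,0,20]],
])

```text
time_s: 14.22
tool_pos: [0.5033, 0.2198, 0.0621]
ee_rot: [[-0.918, -0.397, 0.0], [-0.397, 0.918, 0.0], [-0.0, -0.0, -1.0]]
force: [1.1, 0.1, -0.4]
gripper_width: 0.0786
gripper_force: 0.0
```

>>> drive_tool([
  [[0,0,-0.01,0,0,0,10],[0,0,-0.03,0,0,0,0],[0,0,-0.06,0,0,0,0],[0,0,-0.1,0,0,0,0],[0,0,-0.13,0,0,0,0]],
])

```text
time_s: 14.85
tool_pos: [0.5034, 0.2199, 0.1944]
ee_rot: [[-0.918, -0.397, 0.001], [-0.397, 0.918, 0.001], [-0.001, 0.0, -1.0]]
force: [0.1, -0.0, 0.0]
gripper_width: 0.0856
gripper_force: 0.0
```

```bash
python3 st.py .5035 .219 .063; python3 - <<'E'
from h import *
q=viewer.get_image('scene');p=viewer.get_image('wrist')
a=cv2.resize(q['frame'][180:255,275:325],(400,600),interpolation=cv2.INTER_CUBIC)
b=cv2.resize(p['frame'][84:384,156:356],(400,600),interpolation=cv2.INTER_CUBIC)
for im in(p,):
  for l in('spring_cap','spring'):
    for d in spot_in(im,l)[:1]: print(l,d['score'],w(im,d['xyz']))
cv2.imwrite('pics/g.png',np.hstack([a,b])[:,:,::-1])
E
```

```text
[0.5034 0.2199 0.1944] yawx -2.733331934154664 j [-0.2543  0.4583 -0.3626  2.0254  0.247   0.6977  1.2062] w 0.08562283967752941 shift [ 0.0004 -0.0008  0.1314] F [ 0.0891 -0.0494  0.0111] M [-0.0199 -0.0195 -0.0323] 14.85
spring_cap 0.69 [0.50699937 0.21685931 0.08995153]
spring 0.89 [0.50327497 0.21939143 0.09203412]
```

View pics/g.png

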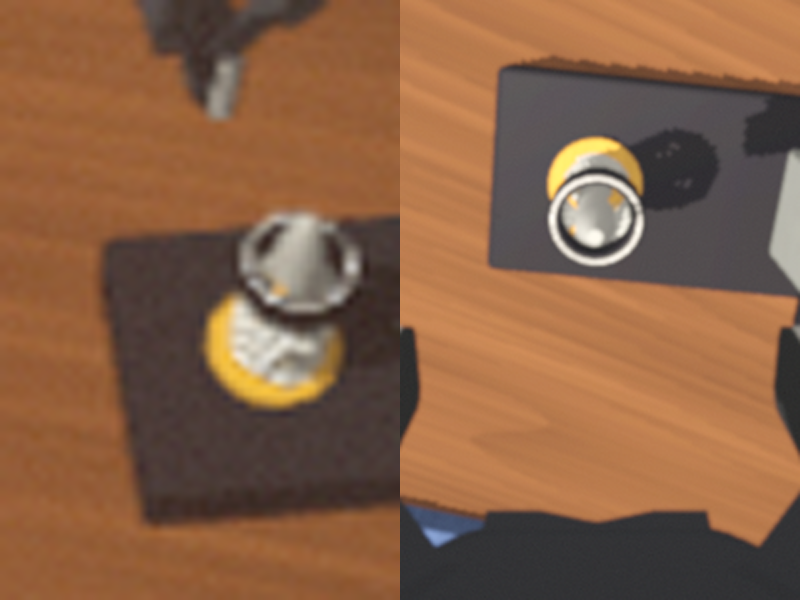

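The spring stands upright around the rod on the brass seat, with the cap ring at right crop (596,218). The cap measures about 0.092 m high, against an expected 0.0865–0.094 m when seated. The gripper is clear, so I'm handing in.

```bash
python3 -c "
from cell import job
print(job.close_job())"
```

```text
the job is handed in; nothing more can be done
None
```

The steel spring stands loose and upright, cap up, on the brass seat of the large stand. It passed the upper pin and then, after a twist, the lower one without snagging; the job was handed in after about 15 s of robot time, and no verdict came back.

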